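# Unlock the tilting angle plate and hold a wooden block flush on its sloped face

### The arm

A 6-joint arm with a two-finger parallel gripper is mounted at the origin on the work surface; the furniture and walls round the work are solid. World frame = base frame: x ahead of the robot, y to its left, z up, the work surface at z = 0. Lengths are in mm, angles in rad, forces in N, time in s.
With the tool pointing down it reaches from about 350 to 925 mm from the base axis. Payload 6.4 kg.
Tool frame: the origin (TCP) lies midway between the tips of the shut fingers; the grasp point (between the pads) lies 19 mm behind it; z points along the fingers, y is the line along which they close (so a half turn about z gives the same grasp; the last joint's range is limited). The gripper opens to 85 mm and grips with 20 to 120 N. Pads are 22 mm wide; open, the fingers measure 114 mm over their backs; the gripper's body (76 mm by 85 mm) begins 54 mm behind the grasp point. The pads swing forward as they close: fully open they stand 13 mm farther back than shut.
Start: joints at [-1.331, 0.245, 1.558, -0, 1.339, -0.174], TCP at [261.365, -595.149, 231.29] pointing down, gripper open.
Joint ranges: [-3.13, 3.13], [-1.02, 2.26], [0.13, 2.54], [-0.95, 4.09], [0.21, 2.88], [-2.74, 2.74]. Speed limits (rad/s): [2.57, 2.57, 3.14, 3.14, 3.14, 3.14].

### API

Orientations are given as a rotation vector (axis times angle).
In Python, from plant import arm, camera, camera_info gives the robot as it stands.
- The arm moves only by the shell command python3 -m pendant 'ROWS' [OPENING]. ROWS is text: rows parted by semicolons, each of 6 numbers parted by spaces: the shift along the world's x, y, z in m, then the turn, a rotation vector about the world's x, y, z in rad. A call has 1 to 20 rows; each row is the pose to reach, as a shift and turn from the pose commanded when the call began; what a row does not reach only later rows make up. A row lasts 1/8 s, in which the tool goes at most 62.5 mm and 10.7 degrees, less where a joint would pass 70% of its speed; a pose out of reach is approached as far as the arm can. A call with a gripper value outside its range is refused whole. OPENING is the opening, from -1 (shut) to 1 (fully open), set as the call begins (- or left out, the last holds). The fingers move at their own pace and stop on an object; the grip force is fixed at half the most. Time passes only in rows, so rows that repeat a pose let the fingers close. It gives the time, the measured TCP pose, the force, the opening and the grip force at its end, in the units of the state.
- arm.get_state(): the state, without advancing time (a new reading comes with each control period).
- camera(name): name is "side" or "top" or "wrist"; returns the picture (384x512x3 uint8, red, green, blue); there is no depth.
- camera_info(name): a dict with "fx", "fy", "cx", "cy" (pixels), "T" (4x4, takes a point from camera to world coordinates); the wrist camera has in their place "mount" (4x4, takes a point from camera to tool coordinates, whose origin is the TCP and whose axes are the flange's). Camera axes: x right, y down, z forward; pixel columns grow to the right and rows downward; lengths in mm; the calibration is good to about 2 mm. The wrist camera is an equidistant fisheye: a pixel r from the principal point sees the ray r / f radians off the axis. A picture is of the moment at which its call begins: read the wrist's pose just before it. camera_info takes no time and is no camera call.
- arm.hand_in(): hands the job in; it is judged then, once.
The state is a dict: "t": time; "joint_positions": joint angles; "joint_vel": joint speeds; "joint_torque": joint torques, N m; "eef_pos": TCP position; "tool_rot": TCP orientation; "contact_force": force on the tool from outside, world axes, zero at the start; "ft_torque": the same for the moment, N m; "finger_gap": finger opening in mm; "grip_force": force on a finger pad.
Only numpy, scipy, OpenCV 4.12 (cv2) and the standard library are available. Lean on these libraries where they do the work, as an engineer would, in place of code of your own. Each camera call takes 0.05 s, during which the arm holds its last target. There are 200 camera calls.

### The job

Slide the upright grip of the angle plate's transport lock to its end stop on the left, so that its tongue is clear of the sloped face. Then pick up the long slim wooden block, tilt it to match the slope, and press its underside flush on the middle of the sprung face, its length running up the slope, so that the face gives partway on its springs but does not bottom. Do not change the plate's set angle or disturb the other things on the bench; finish still gripping the block firmly and holding it pressed there, ready for it to be drilled.

Things in the scene. Friction and masses are not known exactly. Their poses are not given: they have to be found in the camera images.
- angle_plate: Tilting angle plate, bolted to the bench and turned a little differently each time. Foot 200 (its x) x 150 (its y) x 12 mm, origin at the centre of the foot's underside; x points away from the robot, up the slope, y to the left. A grey cradle 172 x 124 mm is hinged to it about a level line along y at x = -85, z = 34 mm and rises towards +x.
- tilt (a joint): Slope of the cradle in rad, 0 = level, set between 0.20 and 0.45. The hinge is clamped stiff: it yields only to more than 8 N m.
- cradle_top (a point): Point on the far right corner of the cradle's upper side, only to tell whether the set angle has been changed.
- face_top (a point): Centre of the upper surface of the sprung aluminium face plate on the cradle, 130 mm (x, up the slope) x 80 mm (y) x 8 mm; z is the normal of the face, so its tilt is the slope. The point moves with the plate.
- face (a joint): How far the face plate is pressed in against its springs along its normal, m: 0 free, 0.010 bottomed. It starts to move at about 2.5 N and needs 1 N more for each mm.
- lock_grip (a point): Middle of the transport lock's upright black grip, 14 mm (y) x 22 mm (x) x 36 mm tall along the face normal, 18 mm above and below this point; axes as face_top. It stands beyond the upper edge of the face on a carriage 26 x 30 mm (top 24 mm below this point), 82 mm up the slope from the face's centre and 27 mm above the face along its normal.
- lock (a joint): Travel of the transport lock along the plate's +y (to the left), m: 0.080 at its end stop, where it is clear of the face; starts between 0 and 0.03. Friction 2 N, stays where it is left. Its steel tongue, 18 mm wide, 6 mm thick, reaches 85 mm down the slope from the grip, 3 mm above the face, over its middle at 0.
- wood_block: Long slim softwood block, 40 mm (x) x 120 mm (y) x 32 mm (z), about 0.09 kg, lying on the bench to the right of the angle plate, its length pointing roughly away from the robot. Origin at the centre of its underside, z up.
- short_block: Bystander: thicker, shorter wooden block 55 x 90 x 50 mm. Leave alone.
- sanding_block: Bystander: cork sanding block 63 x 101 x 32 mm. Leave alone.
- tape_measure: Bystander: tape measure 34 x 88 x 62 mm. Leave alone.
- screwdriver: Bystander: screwdriver 177 mm long, 27 mm thick. Leave alone.
- masking_tape: Bystander: roll of masking tape, 110 mm across, 24 mm high. Leave alone.
Mind the look-alikes: they are no part of the job. What is shaped like the wood_block but green or pink is not meant.

How it is judged (in metres and radians):
On the way, in this order (a step that is already met when the one before it is completed fails the run):
1. the transport lock is at its end stop (value of joint lock above 0.077 m), for 0.2 s.
2. the block is held flush on the sloped face, pressing it in partway (z of wood_block in the frame of face_top between -0.003 and 0.003 m and x of wood_block in the frame of face_top between -0.02 and 0.02 m and y of wood_block in the frame of face_top between -0.02 and 0.02 m and angle between the z axis of wood_block and the z axis of face_top, either way round below 0.05 rad and angle between the y axis of wood_block and the x axis of face_top, either way round below 0.2 rad and value of joint face between 0.0015 and 0.009 m and contact force between the fingers and wood_block above 12 N), for 0.3 s.
At the end, for the whole second after the job is handed in: Lock within 3 mm of its end stop; the long slim block gripped (finger forces over 12 N in all), flush on the face (within 3 mm, 0.05 rad), centred within 20 mm each way, its length within 0.2 rad of straight up the slope; the face pressed in 1.5 to 9 mm (all of step 2 and value of joint lock above 0.077 m); the arm keeps its last pose, push and grip.
It fails at once if the plate's set angle is changed (distance of cradle_top from where it was at the start of the episode above 0.008 m).
It fails at once if a bystander is disturbed (distance of any of sanding_block, short_block, tape_measure, screwdriver, masking_tape from where it was at the start of the episode above 0.03 m).
It also fails if it takes over 58 s, if anything falls off the work surface, if the arm or the gripper's body presses on something with over 40 N, if the wrist force passes 120 N, or if a joint passes its speed limit or range.

## Working session

There is one attempt and no reset: what is moved stays moved. The work goes in short steps, Python scripts to look and compute and a shell command to move; the robot and the scene stay as the last step left them, time stands still between calls to the robot, and variables do not carry over. Pictures are saved under pics/ and viewed, at most 10 in all, crops included, and the job is handed in when it is done.

```bash
mkdir -p pics; ls
python3 - <<'E'
from plant import arm,camera,camera_info
import cv2,numpy as np
for n in("side","top"):
    cv2.imwrite(f"pics/{n}0.png",cv2.cvtColor(camera(n),cv2.COLOR_RGB2BGR))
    i=camera_info(n);print(n,[round(i[k],1) for k in("fx","fy","cx","cy")]);print(np.round(i["T"],3))
i=camera_info("wrist");print({k:(np.round(v,3).tolist() if k=="mount" else v) for k,v in i.items()})
s=arm.get_state();print(s)
a=cv2.imread("pics/side0.png");b=cv2.imread("pics/top0.png")
E
```

```text
pics
side [467.3, 467.3, 254.6, 195.3]
[[-9.990000e-01  3.500000e-02 -3.400000e-02  5.414220e+02]
 [ 4.500000e-02  4.130000e-01 -9.100000e-01  1.142195e+03]
 [-1.800000e-02 -9.100000e-01 -4.140000e-01  6.026840e+02]
 [ 0.000000e+00  0.000000e+00  0.000000e+00  1.000000e+00]]
top [460.0, 460.0, 259.8, 194.1]
[[-2.000000e-02 -9.940000e-01  1.080000e-01  3.371200e+02]
 [-1.000000e+00  1.900000e-02 -1.000000e-02  1.793800e+01]
 [ 8.000000e-03 -1.080000e-01 -9.940000e-01  1.545613e+03]
 [ 0.000000e+00  0.000000e+00  0.000000e+00  1.000000e+00]]
{'fx': 297.3186396354542, 'fy': 297.3186396354542, 'cx': 255.3739961678729, 'cy': 195.5789937385919, 'mount': [[-0.0, -0.957, -0.29, 74.516], [1.0, -0.0, 0.0, 0.372], [-0.0, -0.29, 0.957, -143.59], [0.0, 0.0, 0.0, 1.0]]}
{'t': 0.1, 'joint_positions': array([-1.33110520e+00,  2.45739288e-01,  1.55887472e+00, -1.88929217e-08,
        1.33866603e+00, -1.74110416e-01]), 'joint_vel': array([ 0.00178965, -0.00025124, -0.00349554,  0.00169993,  0.00112638,
       -0.00110867]), 'joint_torque': array([-4.83892672e-04, -4.30675256e+01, -3.27127254e+01, -2.11125393e-04,
        2.82659297e-03,  2.94467384e-05]), 'eef_pos': array([ 261.24297393, -594.66238717,  230.30301368]), 'tool_rot': array([-3.07293914e+00, -6.45023907e-01,  8.68786943e-05]), 'contact_force': array([-0.02136639,  1.49829217, -0.12153311]), 'ft_torque': array([ 0.02886521, -0.02049198, -0.00962784]), 'grip_force': 0.0, 'finger_gap': 85.29863337439363}
```

View pics/top0.png

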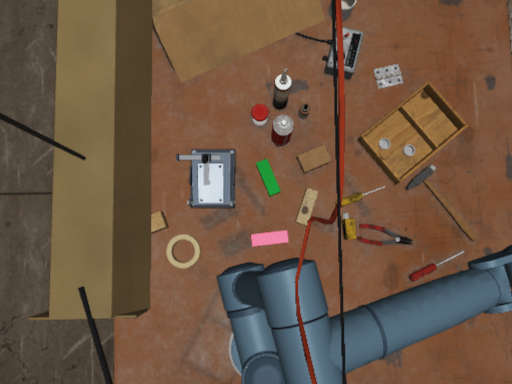

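View pics/side0.png

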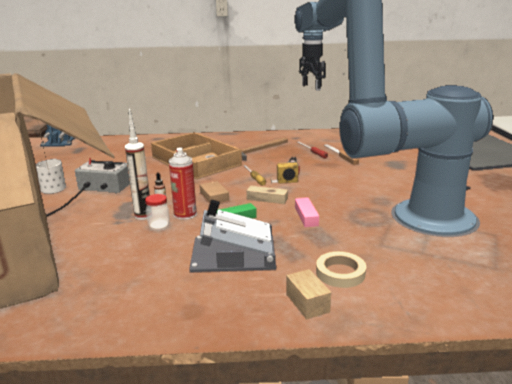

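Top view: the angle plate is at about (212,178), with the black lock grip at (207,157). Wood candidates are the slim block (307,206), cork-coloured sanding block (314,158) and short thick block (158,221). The green (268,178) and pink (269,238) blocks are decoys. The slim natural-wood block at (307,206), to the right of the plate, fits the description. I'll confirm it in an enlarged crop.

```bash
cat > h.py <<'E'
import numpy as np,cv2
from plant import arm,camera,camera_info
from scipy.spatial.transform import Rotation as R
def ray(n,u,v,pose=None):
    i=camera_info(n);T=np.array(i["T"]) if n!="wrist" else None
    x=(u-i["cx"])/i["fx"];y=(v-i["cy"])/i["fy"]
    if n=="wrist":
        P=np.eye(4);P[:3,:3]=R.from_rotvec(pose[3:]).as_matrix();P[:3,3]=pose[:3]
        T=P@np.array(i["mount"]);r=np.hypot(x,y)+1e-9
        d=np.array([x/r*np.sin(r),y/r*np.sin(r),np.cos(r)])
    else: d=np.array([x,y,1.])
    d=T[:3,:3]@d
    return T[:3,3],d/np.linalg.norm(d)
def onz(n,u,v,z,pose=None):
    o,d=ray(n,u,v,pose);return o+d*(z-o[2])/d[2]
def tri(*rs):
    A=0;b=0
    for o,d in rs:
        M=np.eye(3)-np.outer(d,d);A=A+M;b=b+M@o
    p=np.linalg.solve(A,b);return p,[np.linalg.norm(np.cross(p-o,d)) for o,d in rs]
def snap(name):
    s=arm.get_state();pose=np.r_[s["eef_pos"],s["tool_rot"]]
    im=camera("wrist");cv2.imwrite(f"pics/{name}.png",im[...,::-1]);np.save(f"pics/{name}.npy",pose);return im,pose
E
python3 - <<'E'
from h import *
b=cv2.imread("pics/top0.png");a=cv2.imread("pics/side0.png")
c1=cv2.resize(b[130:250,165:345],None,fx=4.4,fy=4.4,interpolation=cv2.INTER_CUBIC)
cv2.imwrite("pics/crop_top.png",c1)
c2=cv2.resize(a[170:290,175:335],None,fx=5,fy=5,interpolation=cv2.INTER_CUBIC)
cv2.imwrite("pics/crop_side.png",c2)
E
```

```text
(no output)
```

View pics/crop_top.png

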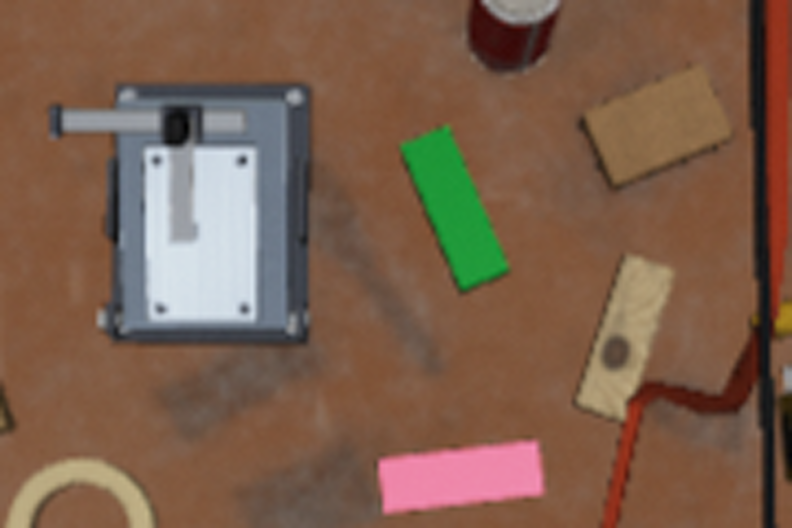

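View pics/crop_side.png

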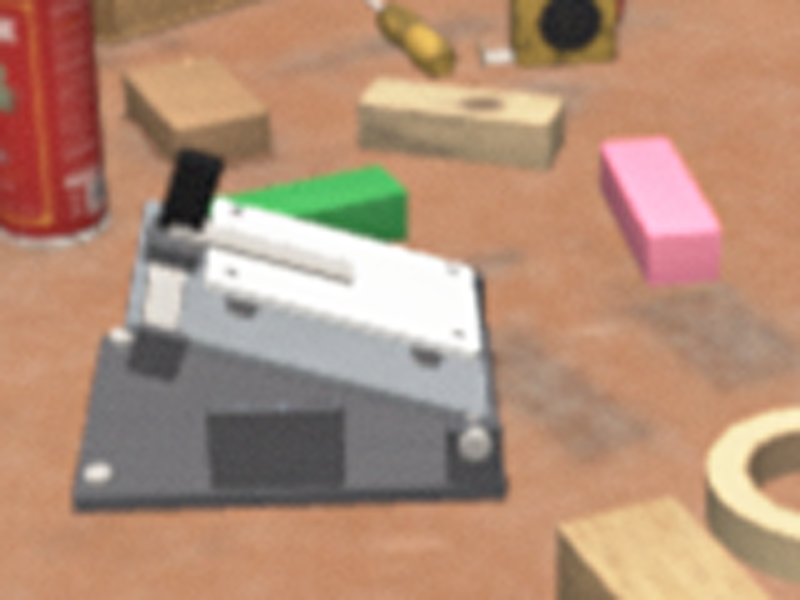

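The crops confirm it. The slim natural-wood block is centred at crop (625,336), and the face screws are visible in both views. Next I triangulate.

Run:
```python
from h import *
np.set_printoptions(precision=4,suppress=True)
T=lambda x,y:ray("top",(x+.5)/4.4-.5+165,(y+.5)/4.4-.5+130)
S=lambda x,y:ray("side",(x+.5)/5-.5+175,(y+.5)/5-.5+170)
def go(t):
    out=[]
    for n,a,b in t:
        p,e=tri(T(*a),S(*b));print(n,p.round(1),np.round(e[0],1));out.append(p)
    return np.array(out)
f=go([("UL",(157,160),(231,272)),("UR",(242,160),(237,211)),("LR",(245,309),(453,272)),("LL",(161,309),(459,333))])
c=f.mean(0);x=(f[0]+f[1]-f[2]-f[3]);x/=np.linalg.norm(x);y=f[0]+f[3]-f[1]-f[2];y/=np.linalg.norm(y);n=np.cross(x,y)
print("face",c,"slope",np.arcsin(x[2]),"yaw",np.arctan2(x[1],x[0]),"yaw_y",np.arctan2(-y[0],y[1]),"n",n)
w=go([("b1",(625,254),(360,115)),("b2",(673,270),(374,80)),("b3",(577,404),(553,130)),("b4",(627,418),(565,96))])
c=w.mean(0);d=w[0]+w[1]-w[2]-w[3];print("block top",c,"yaw",np.arctan2(d[1],d[0]),np.linalg.norm(d)/2)
go([("griptop",(177,122),(200,158))])
```

```text
UL [585.8 190.7 100.3] 1.1
UR [584.4 129.3 101. ] 1.3
LR [480.1 131.1  64.3] 1.0
LL [481.3 192.7  64.9] 0.9
face [532.8882 160.9293  82.633 ] slope 0.33290306208659154 yaw -0.018377502131146247 yaw_y -0.021514532685181303 n [-0.3267  0.0083  0.9451]
b1 [ 519.4 -154.1   22.8] 2.2
b2 [ 507.6 -189.3   30.2] 0.3
b3 [ 406.1 -114.    26.6] 2.3
b4 [ 394.8 -150.7   32.1] 2.2
block top [ 456.9854 -152.0255   27.9247] yaw -0.33525500079841586 119.70697371192678
griptop [600.9 170.6 149.8] 4.0
```

```bash
python3 -m pendant '.05 .06 .05 0 0 -.15; .34 .725 .05 0 0 -.434; .34 .725 .05 0 0 -.434; .34 .725 .05 0 0 -.434; .34 .725 .05 0 0 -.434; .34 .725 .05 0 0 -.434; .34 .725 .05 0 0 -.434; .34 .725 .05 0 0 -.434; .34 .725 .05 0 0 -.434; .34 .725 .05 0 0 -.434; .34 .725 .05 0 0 -.434; .34 .725 .05 0 0 -.434; .34 .725 .05 0 0 -.434; .34 .725 .05 0 0 -.434; .34 .725 .05 0 0 -.434; .34 .725 .0 0 0 -.434; .34 .725 .0 0 0 -.434; .34 .725 .0 0 0 -.434' -1
python3 - <<'E'
from h import *
im,p=snap("w1");print(p)
cv2.imwrite("pics/w1b.png",cv2.resize(im[...,::-1],(768,576),interpolation=cv2.INTER_CUBIC))
E
```

```text
t: 2.35
eef_pos: [601.8, 128.9, 232.7]
tool_rot: [3.141, -0.034, 0.002]
contact_force: [0.4, -0.0, -0.3]
finger_gap: 0.2
grip_force: 0.0
[ 6.01753217e+02  1.28863465e+02  2.32709437e+02  3.14139597e+00
 -3.40869617e-02  2.09847861e-03]
```

View pics/w1b.png

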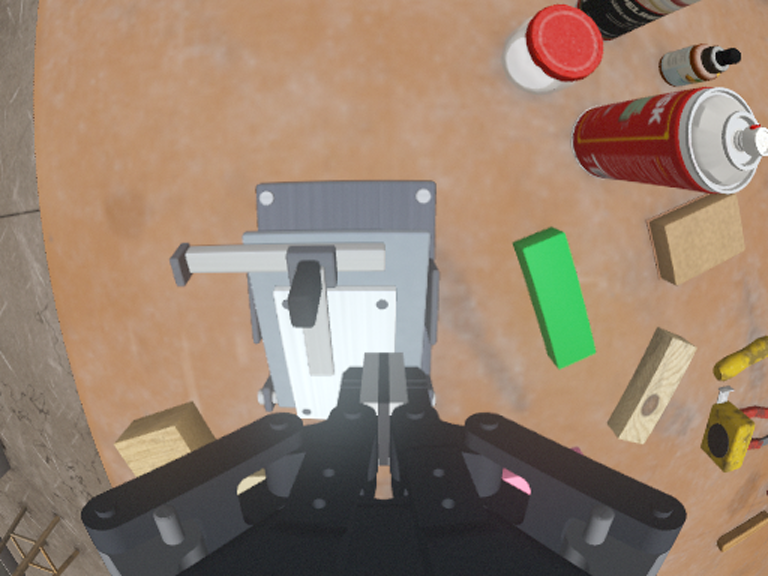

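The grip's top end is at about (300,315) in the enlarged wrist view, left of the closed fingers, and its side to the fingers is clear. Descend beside it, then push left.

```bash
python3 - <<'E'
from h import *
p=np.load("pics/w1.npy");k=lambda u,v,z:onz("wrist",u/1.5,v/1.5,z,p).round(1)
print("grip top",k(300,314,152), "face screws",k(382,304,101),k(287,304,101))
print("cap",k(181,250,100))
E
python3 -m pendant '0 0 -.05 0 0 0; 0 0 -.103 0 0 0; 0 0 -.103 0 0 0; 0 .015 -.103 0 0 0; 0 .03 -.103 0 0 0; 0 .045 -.103 0 0 0; 0 .06 -.103 0 0 0; 0 .075 -.103 0 0 0; 0 .08 -.103 0 0 0; 0 .08 -.103 0 0 0'
```

```text
grip top [597.8 173.6 152. ] face screws [585.8 129.7 101. ] [587.1 192.4 101. ]
cap [626.4 264.8 100. ]
t: 3.65
eef_pos: [600.8, 210.5, 127.8]
tool_rot: [-3.141, 0.031, 0.002]
contact_force: [-0.5, 0.6, -0.9]
finger_gap: -0.3
grip_force: 0.0
```

```bash
python3 -m pendant '0 .003 0 0 0 0; 0 .006 0 0 0 0; 0 .008 0 0 0 0; 0 .008 0 0 0 0'
python3 - <<'E'
from h import *
im,p=snap("w2");print(p)
cv2.imwrite("pics/w2b.png",cv2.resize(im[...,::-1],(768,576),interpolation=cv2.INTER_CUBIC)[150:450,100:600])
E
```

```text
t: 4.15
eef_pos: [601.1, 217.9, 128.0]
tool_rot: [3.141, -0.032, -0.001]
contact_force: [-1.1, -1.5, -0.8]
finger_gap: -0.1
grip_force: 0.7
[ 6.01108952e+02  2.17870378e+02  1.27978206e+02  3.14140648e+00
 -3.17465278e-02 -1.10798402e-03]
```

View pics/w2b.png

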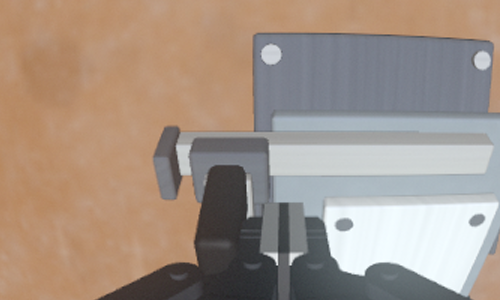

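The carriage (190–268) is a few mm short of the end cap (at about 180), so I keep pushing until the force rises.

```bash
python3 -m pendant '0 .002 0 0 0 0; 0 .004 0 0 0 0; 0 .004 0 0 0 0'; python3 -m pendant '0 .002 0 0 0 0; 0 .003 0 0 0 0; 0 .003 0 0 0 0'
```

```text
t: 4.58
eef_pos: [601.3, 220.5, 128.2]
tool_rot: [3.138, -0.031, -0.001]
contact_force: [-1.2, -8.2, 0.2]
finger_gap: -0.0
grip_force: 3.8
t: 4.95
eef_pos: [601.3, 220.8, 128.2]
tool_rot: [3.133, -0.032, -0.003]
contact_force: [-3.4, -17.9, 2.6]
finger_gap: 0.2
grip_force: 8.7
```

The force rose while the position stayed at 220.8, so the lock is at its end stop. Back off, then go over the block.

```bash
python3 -m pendant '0 -.025 0 0 0 0; 0 -.035 .05 0 0 0; 0 -.05 .1 0 0 0; -.144 -.377 .1 0 0 -.315; -.144 -.377 .1 0 0 -.315; -.144 -.377 .1 0 0 -.315; -.144 -.377 .1 0 0 -.315; -.144 -.377 .1 0 0 -.315; -.144 -.377 .1 0 0 -.315; -.144 -.377 .06 0 0 -.315; -.144 -.377 .06 0 0 -.315; -.144 -.377 .06 0 0 -.315'; python3 -m pendant '0 0 0 0 0 0; 0 0 0 0 0 0; 0 0 0 0 0 0; 0 0 0 0 0 0' 1
python3 - <<'E'
from h import *
im,p=snap("w3");print(p)
cv2.imwrite("pics/w3b.png",cv2.resize(im[...,::-1],(768,576),interpolation=cv2.INTER_CUBIC))
for n in("side","top"): cv2.imwrite(f"pics/{n}1.png",camera(n)[...,::-1])
E
```

```text
t: 6.45
eef_pos: [458.2, -152.0, 189.6]
tool_rot: [3.098, -0.523, 0.003]
contact_force: [1.3, -0.5, 1.5]
finger_gap: -0.1
grip_force: 0.0
t: 6.95
eef_pos: [457.5, -152.1, 188.5]
tool_rot: [3.098, -0.524, 0.0]
contact_force: [-0.4, -0.0, -0.1]
finger_gap: 72.3
grip_force: 0.0
[ 4.57460943e+02 -1.52090398e+02  1.88452264e+02  3.09754967e+00
 -5.23772253e-01  3.78093596e-04]
```

View pics/w3b.png

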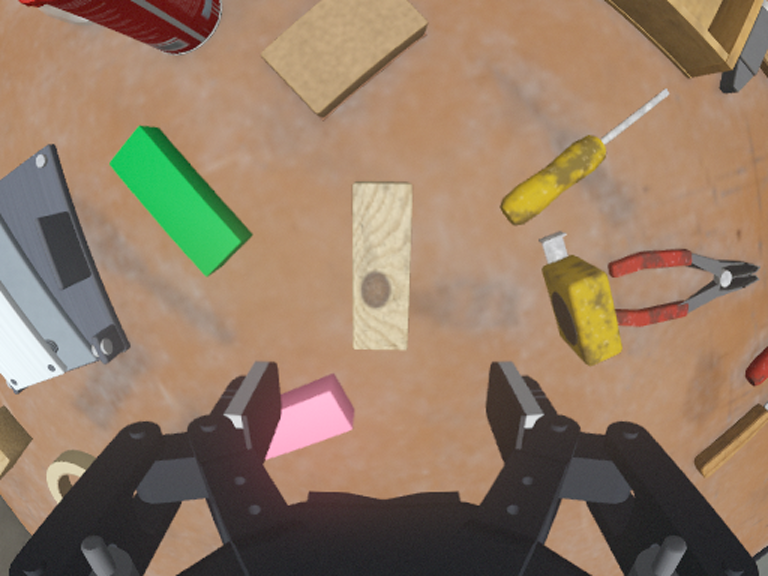

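The block is straight between the fingers, with top corners (353,183), (411,183), (407,349) and (354,349). I compute its pose at z=32.

Run:
```python
from h import *
p=np.load("pics/w3.npy");c=np.array([onz("wrist",u/1.5,v/1.5,32,p) for u,v in((353,183),(411,183),(354,349),(407,349))])
print(c.round(1),c.mean(0).round(1));d=c[0]+c[1]-c[2]-c[3];print(np.arctan2(d[1],d[0]),np.linalg.norm(d)/2)
# height check: top-face centre from start top view + this view
T=lambda x,y:ray("top",(x+.5)/4.4-.5+165,(y+.5)/4.4-.5+130)
print(tri(T(625.5,336.5),ray("wrist",381/1.5,261/1.5,p)))
```

```text
[[ 521.3 -153.1   32. ]
 [ 508.6 -189.7   32. ]
 [ 408.7 -112.5   32. ]
 [ 395.9 -149.3   32. ]] [ 458.6 -151.2   32. ]
-0.3449056870606483 119.74129172726013
(array([ 460.15236003, -152.70257157,   14.47635669]), [np.float64(1.1807902054474118), np.float64(1.180790205447229)])
```

```bash
python3 -m pendant '.001 .001 -.05 0 0 -.01; .001 .001 -.1 0 0 -.01; .001 .001 -.14 0 0 -.01; .001 .001 -.17 0 0 -.01; .001 .001 -.182 0 0 -.01; .001 .001 -.182 0 0 -.01; .001 .001 -.182 0 0 -.01' 1; python3 -m pendant '0 0 0 0 0 0; 0 0 0 0 0 0; 0 0 0 0 0 0; 0 0 0 0 0 0; 0 0 0 0 0 0; 0 0 0 0 0 0' -1
```

```text
t: 7.98
eef_pos: [459.5, -151.8, 7.6]
tool_rot: [3.094, -0.539, 0.004]
contact_force: [-0.3, -0.5, -0.5]
finger_gap: 85.2
grip_force: 0.0
t: 8.72
eef_pos: [459.0, -151.6, 7.0]
tool_rot: [3.094, -0.539, 0.002]
contact_force: [-0.2, 0.4, 5.9]
finger_gap: 38.8
grip_force: 62.3
```

```bash
python3 - <<'E'
from h import *
d=R.from_euler('ZYZ',[-.02,-.333,.345]);print(d.as_rotvec())
E
python3 -m pendant '0 0 .05 0 0 0; 0 0 .1 0 0 0; 0 0 .15 0 0 0; 0 0 .19 0 0 0; 0 0 .19 0 0 0'
```

```text
[-0.06070052 -0.32890476  0.32198063]
t: 9.35
eef_pos: [460.0, -152.1, 199.6]
tool_rot: [3.092, -0.539, 0.01]
contact_force: [-0.7, -0.4, -1.5]
finger_gap: 39.0
grip_force: 61.6
```

```bash
python3 -m pendant '.06 .3125 0 -.061 -.329 .322; .06 .3125 0 -.061 -.329 .322; .06 .3125 0 -.061 -.329 .322; .06 .3125 0 -.061 -.329 .322; .06 .3125 0 -.061 -.329 .322; .06 .3125 0 -.061 -.329 .322; .06 .3125 0 -.061 -.329 .322; .06 .3125 -.069 -.061 -.329 .322; .06 .3125 -.069 -.061 -.329 .322; .06 .3125 -.069 -.061 -.329 .322; .06 .3125 -.069 -.061 -.329 .322'
python3 - <<'E'
from h import *
s=arm.get_state();m=R.from_rotvec(s["tool_rot"]).as_matrix();z=-m[:,2];print(z,np.arcsin(-z[0]),"yaw",np.arctan2(m[1,0],m[0,0]))
im,p=snap("w4");a=camera("side");b=camera("top");cv2.imwrite("pics/side4.png",a[...,::-1]);cv2.imwrite("pics/top4.png",b[...,::-1])
c=cv2.resize(a[150:270,175:335],(640,480),interpolation=cv2.INTER_CUBIC)
cv2.imwrite("pics/c4.png",c[...,::-1])
E
```

```text
t: 10.72
eef_pos: [520.1, 160.9, 129.9]
tool_rot: [3.094, -0.033, 0.527]
contact_force: [-0.1, -0.5, -0.8]
finger_gap: 39.1
grip_force: 61.6
[-0.33097287  0.00671151  0.9436164 ] 0.33733436874185857 yaw -0.021283327376991637
```

View pics/c4.png

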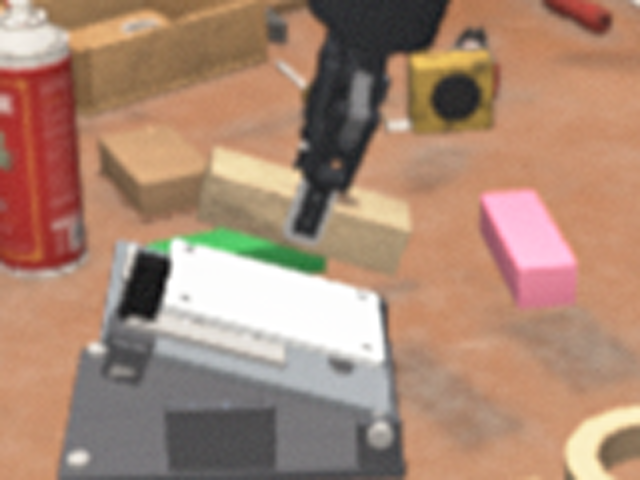

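The block hangs parallel to the face. Its lower edge (198,220)–(397,275) runs parallel to the screw line (186,297)–(374,347), the fingertips are just above its underside, and the tongue is clear to the left. Now press down along the normal.

```bash
python3 -m pendant '.004 0 -.0115 0 0 0; .008 0 -.023 0 0 0; .0115 0 -.033 0 0 0; .0115 0 -.033 0 0 0; .0115 0 -.033 0 0 0'; python3 -m pendant '.0007 0 -.0019 0 0 0; .0013 0 -.0038 0 0 0; .002 0 -.0057 0 0 0; .002 0 -.0057 0 0 0; .002 0 -.0057 0 0 0'
```

```text
t: 11.5
eef_pos: [529.9, 161.4, 94.2]
tool_rot: [3.094, -0.031, 0.52]
contact_force: [-0.0, 0.7, -1.3]
finger_gap: 38.9
grip_force: 61.7
t: 12.12
eef_pos: [532.0, 161.4, 88.9]
tool_rot: [3.094, -0.031, 0.521]
contact_force: [-1.0, 0.8, 1.2]
finger_gap: 38.7
grip_force: 62.0
```

```bash
python3 -m pendant '.0005 0 -.0014 0 0 0; .001 0 -.0028 0 0 0; .001 0 -.0028 0 0 0; .001 0 -.0028 0 0 0'; python3 -m pendant '.0003 0 -.001 0 0 0; .0007 0 -.0019 0 0 0; .0007 0 -.0019 0 0 0; .0007 0 -.0019 0 0 0'
```

```text
t: 12.62
eef_pos: [533.0, 161.4, 86.0]
tool_rot: [3.094, -0.031, 0.521]
contact_force: [-1.9, -0.5, 4.8]
finger_gap: 39.1
grip_force: 62.4
t: 13.12
eef_pos: [533.7, 161.3, 84.1]
tool_rot: [3.094, -0.031, 0.52]
contact_force: [-3.9, -0.1, 6.3]
finger_gap: 39.1
grip_force: 62.6
```

Run:
```python
from h import *
im,p=snap("w5");a=camera("side")
c=cv2.resize(a[180:270,175:295],(400,300),interpolation=cv2.INTER_CUBIC)
w=cv2.resize(im,(400,300),interpolation=cv2.INTER_AREA)
w2=cv2.resize(im[60:260,30:450],(800,300))
cv2.imwrite("pics/c5.png",np.vstack([np.hstack([c,w]),w2])[...,::-1]);s=arm.get_state();print(s["contact_force"],s["ft_torque"],s["eef_pos"],s["grip_force"])
```

```text
[-3.64455711 -1.07189852  6.1065735 ] [-0.12250073  0.64470986 -0.0793342 ] [533.62340717 161.33930035  84.08408372] 62.614567279815674
```

View pics/c5.png

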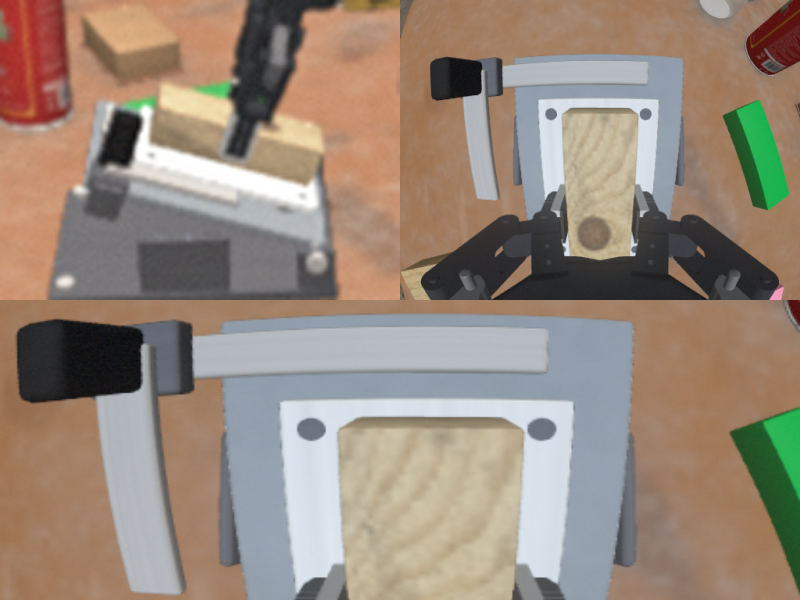

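The block is flush and centred between the screws (block middle 431, screw middle 426 in the lower strip). The lock carriage covers its end cap, and the normal force of about 8 N means roughly 5 mm of travel. Handing in.

```bash
python3 -c "
from plant import arm
print(arm.hand_in())"
```

```text
the job is handed in; nothing more can be done
None
```

The job is handed in, with no verdict returned: the lock is at its left end stop, and the slim wooden block is gripped at about 62 N, flush and centred on the sloped face, pressing it in by an estimated 5 mm.

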